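# Open the spray cabinet window to its mark and start the fan

### The job

Get the chocolate spray cabinet ready: push its counterweighted window up from beneath the yellow lip until the lip is level with the red clips on the posts, and leave it standing there. Then press the green fan button fully down and let go; the button must not be pressed before the window is at its mark. Only push: do not pinch the lip, and leave the honey jar, the small bowl and the spice jar where they stand.

Things in the scene. Friction and masses are not known exactly. Their poses are not given: they have to be found in the camera images.
- booth: Steel spray cabinet fixed on the counter, 360 mm wide, 180 deep, 310 high, with a vertical sliding window in front. Guide posts, 32 mm wide, 550 high, centred 165 mm left and right of the middle; fronts 18 mm before the window plane. Origin on the counter under the middle of the window plane; +x points into the cabinet, away from the robot (yaw varies), y along the window. The lip juts out to -x.
- lip (a point): Mid-width of the nose (front edge) of the window's yellow lip, on the centre line of its 12 mm round bar. The lip is a level ledge at the window's foot, 260 mm wide, 12 mm thick, jutting out 62 mm from the window plane (44 mm past the posts); this point is 56 mm out. Free space below it. It rises with the window. Pressing its flat top and its underside or nose at once is pinching.
- sash (a joint): Height of the window above its lowest stop, m, growing upward, 0 to 0.22. At 0 the lip's nose is 90 mm above the counter. The window is balanced by counterweights: it stays wherever it is left and takes about 2 to 5 N to push up or down, plus a little drag with speed.
- mark (a point): The set height: midway between two red clips (12 mm high, 42 mm wide) on the fronts of the left and right guide posts, 30 mm in front of the window plane. Its z is the height that the lip's nose (point lip) has to reach. The clips' height differs from run to run.
- fan_button_top (a point): Centre of the top of a green push button, 34 mm across, pressed straight down: travel 7 mm, spring return, fully down at about 4 N. It stands on a fixed grey control box 100 x 90 x 50 mm to the right of the cabinet.
- fan_button (a joint): Travel of the green button, m: 0 released, 0.007 fully down.
- honey_jar: Loose glass jar with a green lid, 65 mm across, 114 mm high, standing to the left of the lip; origin at the centre of its underside. Leave it alone.
- ramekin: Loose small steel bowl of chocolate, 76 mm across, 35 mm high, standing in front of the cabinet on the left; origin at the centre of its underside. Leave it alone.
- spice: Loose spice jar with a black cap, 41 mm across, 105 mm high, standing between the cabinet and the control box; origin at the centre of its underside. Leave it alone.

How it is judged:
By the outcome, as a careful person would: the job done as asked, in the order asked, and still so for the second after the job is handed in, with the robot touching nothing.
It also fails if it takes over 51 s, if anything falls off the work surface, if the arm or the gripper's body presses on something with over 40 N, if the wrist force passes 120 N, or if a joint passes its speed limit or range.

### The arm

A 7-joint arm with a two-finger parallel gripper is mounted at the origin on a cart in front of the work surface, level with it; the furniture and walls round the work are solid. World frame = base frame: x ahead of the robot, y to its left, z up, the work surface at z = 0. Lengths are in m, angles in rad, forces in N, time in s.
With the tool pointing down it reaches from about 0.425 to 0.925 m from the base axis. Payload 6.8 kg.
Tool frame: the origin (TCP) lies at the very end of the fingers, on their centre line; the grasp point (between the pads) lies 19 mm behind it; z points along the fingers, y is the line along which they close (so a half turn about z gives the same grasp; the last joint's range is limited). The gripper opens to 85 mm and grips with 20 to 120 N. Pads are 22 mm wide; open, the fingers measure 114 mm over their backs; the gripper's body (76 mm by 85 mm) begins 54 mm behind the grasp point. The pads swing forward as they close: fully open they stand 13 mm farther back than shut.
Start: joints at [-1.243, 0.477, 0.022, 1.555, -0.011, 1.109, -0.083], TCP at [0.285, 0.612, 0.231] pointing down, gripper open.
Joint ranges: [-2.96, 2.96], [-0.34, 2.1], [-1.41, 1.46], [0.24, 2.44], [-1.37, 4.51], [0.17, 1.92], [-2.96, 2.96]. Speed limits (rad/s): [2.39, 2.39, 3.14, 3.14, 3.14, 3.14, 3.14].

### API

Orientations are given as a rotation vector (axis times angle).
In Python, from cell import env, snapshot, order gives the robot as it stands. The module is installed in compiled form; this text tells all that it offers.
- The arm moves only by the shell command python3 -m inch 'ROWS' [FORCE]. ROWS is JSON, a list of rows, each an object with "dr": the turn, a rotation vector about the tool's x, y, z as a fraction of full scale, a list of three; "translation": the shift along the tool's x, y, z as a fraction of full scale, a list of three; "fingers": the closure, from -1 (fully open) to 1 (shut). In form: [{"dr": [rx, ry, rz], "translation": [dx, dy, dz], "fingers": fingers}, ...]. A call has 1 to 20 rows; each row shifts and turns the commanded pose from where the row before left it, along the tool's axes as they then stand; what a row does not reach is not made up. Full scale, the value 1, is 30 cm for a shift and 0.08 rad for a turn. A row lasts 1/12 s, in which the tool goes at most 41.7 mm and 7.16 degrees, less where a joint would pass 70% of its speed; a pose out of reach is approached as far as the arm can. A call with a number of a shift or a turn outside -1 to 1 is refused whole. A call with a gripper value outside its range is refused whole. The fingers move at their own pace and stop on an object; FORCE is the grip in N (left out, the last holds). Time passes only in rows, so rows that do not move let the fingers close. It gives the time, the measured TCP pose, the force, the opening and the grip force at its end, in the units of the state.
- env.get_state(): the state, without advancing time (a new reading comes with each control period).
- snapshot(name): name is "scene" or "top"; returns a dict with "img" (420x560x3 uint8, red, green, blue), "intrinsics" (3x3 intrinsics, pixels), "extrinsics" (4x4, takes a point from camera to world coordinates). Camera axes: x right, y down, z forward; pixel columns grow to the right and rows downward; lengths in m; the calibration is good to about 2 mm. A picture is of the moment at which its call begins. There is no depth.
- order.job_done(): hands the job in; it is judged then, once.
The state is a dict: "clock": time; "qpos": joint angles; "dq": joint speeds; "joint_efforts": joint torques, N m; "tool_pos": TCP position; "tcp_rot": TCP orientation; "ft_force": force on the tool from outside, world axes, zero at the start; "ft_torque": the same for the moment, N m; "width": finger opening in m; "gripper_force": force on a finger pad.
Only numpy, scipy, OpenCV 4.12 (cv2) and the standard library are available. Lean on these libraries where they do the work, as an engineer would, in place of code of your own. Each camera call takes 0.05 s, during which the arm holds its last target. There are 200 camera calls.

## Working session

There is one attempt and no reset: what is moved stays moved. The work goes in short steps, Python scripts to look and compute and a shell command to move; the robot and the scene stay as the last step left them, time stands still between calls to the robot, and variables do not carry over. Pictures are saved under pics/ and viewed, at most 10 in all, crops included, and the job is handed in when it is done.

```bash
mkdir -p pics; python3 - <<'E'
from cell import env,snapshot
import cv2,numpy as np
s=env.get_state();print({k:np.round(v,3).tolist() for k,v in s.items()})
for n in("scene","top"):
    d=snapshot(n);cv2.imwrite(f"pics/{n}0.png",d["img"][:,:,::-1]);np.savez(f"{n}0.npz",**d)
    print(n,np.round(d["intrinsics"],1).tolist(),np.round(d["extrinsics"],3).tolist())
E
```

```text
{'clock': 0.0, 'qpos': [-1.243, 0.478, 0.022, 1.556, -0.011, 1.109, -0.083], 'dq': [0.0, 0.0, 0.0, 0.001, -0.001, 0.001, -0.001], 'joint_efforts': [0.0, -59.645, 1.608, -28.119, 0.012, 0.009, -0.0], 'tool_pos': [0.285, 0.611, 0.23], 'tcp_rot': [-0.679, -3.067, 0.003], 'ft_force': [-0.532, -0.851, -0.053], 'ft_torque': [0.003, 0.037, -0.015], 'gripper_force': 0.0, 'width': 0.085}
scene [[419.1, 0.0, 278.6], [0.0, 419.1, 213.7], [0.0, 0.0, 1.0]] [[0.845, -0.409, 0.345, 0.165], [-0.535, -0.64, 0.552, -0.621], [-0.005, -0.651, -0.759, 0.964], [0.0, 0.0, 0.0, 1.0]]
top [[408.8, 0.0, 277.6], [0.0, 408.8, 214.3], [0.0, 0.0, 1.0]] [[0.016, -0.981, 0.194, 0.291], [-1.0, -0.019, -0.015, -0.028], [0.018, -0.193, -0.981, 1.411], [0.0, 0.0, 0.0, 1.0]]
```

View pics/scene0.png

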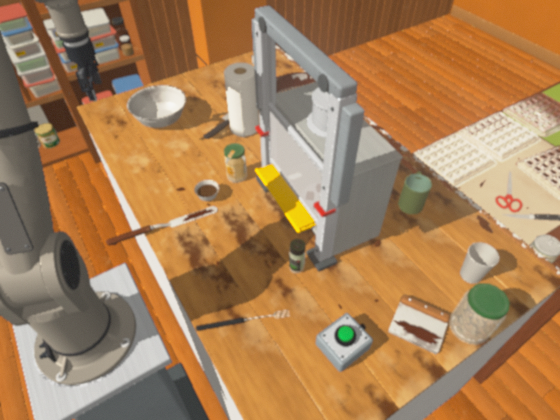

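View pics/top0.png

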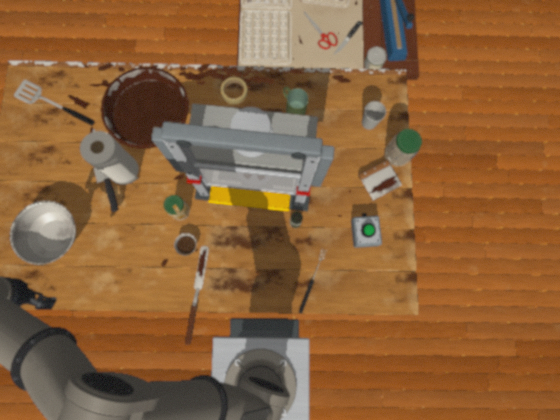

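The scene view shows the yellow lip near (285,197), the red clips at (262,131) and (323,209), and the green button at (345,335). In the top view they are at (250,198), (193,181), (303,194) and (369,230). I'll triangulate these next.

```bash
cat > h.py <<'E'
import numpy as np,cv2
def tri(ds,ps):
    A=[];b=[]
    for d,p in zip(ds,ps):
        E=d["extrinsics"];r=E[:3,:3]@np.linalg.inv(d["intrinsics"])@[*p,1];r/=np.linalg.norm(r)
        P=np.eye(3)-np.outer(r,r);A.append(P);b.append(P@E[:3,3])
    x,*_=np.linalg.lstsq(np.vstack(A),np.hstack(b),rcond=None)
    return x,np.linalg.norm(np.vstack(A)@x-np.hstack(b))
def onz(d,p,z):
    E=d["extrinsics"];r=E[:3,:3]@np.linalg.inv(d["intrinsics"])@[*p,1]
    return E[:3,3]+r*(z-E[2,3])/r[2]
R={"red":[((0,150,110),(6,255,255)),((174,150,110),(180,255,255))],"yel":[((22,190,130),(32,255,255))],"grn":[((55,150,90),(75,255,255))]}
def blobs(d,c,amin=12):
    h=cv2.cvtColor(d["img"],cv2.COLOR_RGB2HSV);m=0
    for lo,hi in R[c]: m=m|cv2.inRange(h,lo,hi)
    n,l,s,ce=cv2.connectedComponentsWithStats(m)
    return [(ce[i].round(1).tolist(),s[i].tolist(),l==i) for i in range(1,n) if s[i,4]>=amin]
E
python3 - <<'E'
from h import *
for n in("scene","top"):
    d=np.load(n+"0.npz")
    for c in R:
        for ce,s,m in blobs(d,c):
            print(n,c,ce,s)
            if c=="yel":
                cs=max(cv2.findContours(m.astype(np.uint8),0,2)[0],key=len)
                print(cv2.approxPolyDP(cs,3,True)[:,0].tolist())
    r=(slice(120,250),slice(220,360)) if n=="scene" else (slice(150,230),slice(160,340))
    cv2.imwrite(f"pics/{n}c.png",cv2.resize(d["img"][r],None,fx=4,fy=4,interpolation=2)[:,:,::-1])
E
```

```text
scene red [11.0, 11.8] [0, 4, 26, 18, 316]
scene red [112.9, 29.9] [112, 27, 3, 6, 15]
scene red [58.9, 50.2] [56, 49, 8, 3, 13]
scene red [103.4, 93.9] [97, 91, 15, 8, 74]
scene red [85.3, 99.4] [82, 97, 7, 6, 29]
scene red [259.8, 131.0] [256, 126, 11, 10, 45]
scene red [508.8, 202.3] [496, 195, 26, 17, 113]
scene red [321.9, 209.8] [315, 203, 20, 13, 79]
scene yel [285.3, 198.7] [255, 165, 60, 68, 1394]
[[256, 168], [297, 232], [314, 224], [272, 165]]
scene grn [345.3, 333.6] [338, 326, 16, 16, 199]
top red [325.7, 38.9] [321, 34, 12, 12, 47]
top red [193.1, 180.9] [187, 178, 14, 6, 49]
top red [303.7, 192.9] [297, 191, 13, 5, 41]
top yel [249.2, 198.5] [208, 187, 82, 25, 1271]
[[208, 201], [289, 209], [288, 195], [212, 187]]
top grn [368.6, 229.6] [364, 225, 10, 11, 87]
```

View pics/scenec.png

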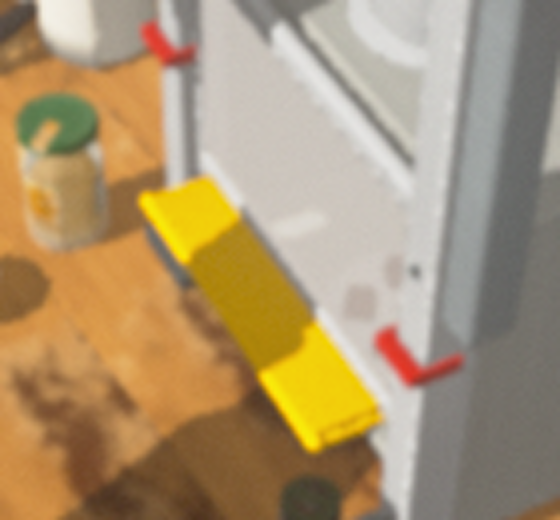

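View pics/topc.png

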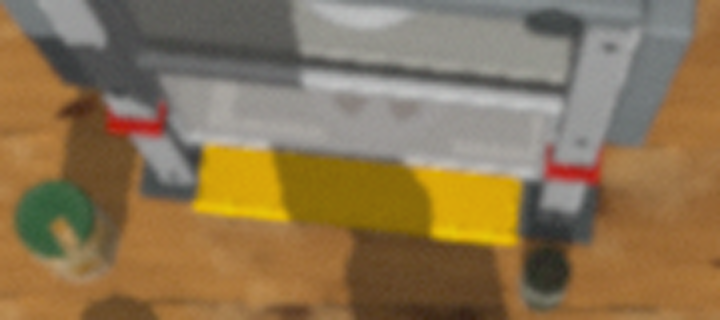

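The scene crop shows the clip's near front edges at about (323,212.5) and (263,134.5), and the lip nose ends at (255,169) and (298,232). In the top crop the same edges are at (309.5,193) and (201,181), and the nose ends are at (208.5,202) and (289.5,210).

```bash
python3 - <<'E'
from h import *
S,T=np.load("scene0.npz"),np.load("top0.npz")
for n,a,b in [("clipR edge",(322.8,212),(309,192.8)),("clipL edge",(262.6,134),(201,181)),("lipL",(255,169),(208.5,202)),("lipR",(298,232),(289.5,210)),("btn",(345.3,333.6),(368.6,229.6))]:
    x,e=tri([S,T],[a,b]);print(n,x.round(4),round(e,4))
P=lambda d,X:(lambda c:(d["intrinsics"]@c/c[2])[:2].round(1))(np.linalg.inv(d["extrinsics"])[:3]@[*X,1])
for n,d,p in [("spice cap",S,(297,245)),("spice",T,(296.5,218)),("jar",S,(234,150)),("jar",T,(174,203))]: print(n,onz(d,p,.105))
E
```

```text
clipR edge [ 0.5896 -0.1382  0.2293] 0.0024
clipL edge [0.6203 0.185  0.226 ] 0.0022
lipL [0.5824 0.1758 0.1191] 0.0006
lipR [ 0.5595 -0.0856  0.1184] 0.002
btn [ 0.5089 -0.3528  0.0681] 0.0012
spice cap [ 0.5386198  -0.11020366  0.105     ]
spice [ 0.53750995 -0.10980156  0.105     ]
jar [0.57807076 0.29827371 0.105     ]
jar [0.57964792 0.29006265 0.105     ]
```

The mark is at z≈0.228, the lip nose at (0.571, 0.045, 0.118), the booth yaw is about -0.09 rad, and the button top is at (0.509, -0.353, 0.068). These agree with the sizes given. The plan is to push from below with shut fingers held near horizontal. First I'll move to the free space in front of the cabinet.

```bash
cat > st.py <<'E'
from cell import env
import numpy as np
from scipy.spatial.transform import Rotation as R
s=env.get_state();M=R.from_rotvec(s["tcp_rot"]).as_matrix()
print("t",round(s["clock"],2),"q",np.round(s["qpos"],2).tolist(),"p",np.round(s["tool_pos"],4).tolist(),"f",np.round(s["ft_force"],1).tolist(),"w",round(s["width"],3),"x",M[:,0].round(2).tolist(),"y",M[:,1].round(2).tolist(),"z",M[:,2].round(3).tolist())
E
python3 -m inch '[{"dr":[0,0,0],"translation":[-0.058,-0.076,-0.017],"fingers":1},{"dr":[0,0,0],"translation":[-0.058,-0.076,-0.017],"fingers":1},{"dr":[0,0,0],"translation":[-0.058,-0.076,-0.017],"fingers":1},{"dr":[0,0,0],"translation":[-0.058,-0.076,-0.017],"fingers":1},{"dr":[0,0,0],"translation":[-0.058,-0.076,-0.017],"fingers":1},{"dr":[0,0,0],"translation":[-0.058,-0.076,-0.017],"fingers":1},{"dr":[0,0,0],"translation":[-0.058,-0.076,-0.017],"fingers":1},{"dr":[0,0,0],"translation":[-0.058,-0.076,-0.017],"fingers":1},{"dr":[0,0,0],"translation":[-0.058,-0.076,-0.017],"fingers":1},{"dr":[0,0,0],"translation":[-0.058,-0.076,-0.017],"fingers":1}]'; python3 st.py
python3 -m inch '[{"dr":[0,0,0],"translation":[-0.058,-0.076,-0.017],"fingers":1},{"dr":[0,0,0],"translation":[-0.058,-0.076,-0.017],"fingers":1},{"dr":[0,0,0],"translation":[-0.058,-0.076,-0.017],"fingers":1},{"dr":[0,0,0],"translation":[-0.058,-0.076,-0.017],"fingers":1},{"dr":[0,0,0],"translation":[-0.058,-0.076,-0.017],"fingers":1},{"dr":[0,0,0],"translation":[-0.058,-0.076,-0.017],"fingers":1},{"dr":[0,0,0],"translation":[-0.058,-0.076,-0.017],"fingers":1},{"dr":[0,0,0],"translation":[-0.058,-0.076,-0.017],"fingers":1},{"dr":[0,0,0],"translation":[-0.058,-0.076,-0.017],"fingers":1},{"dr":[0,0,0],"translation":[0,0,0],"fingers":1}]'; python3 st.py
```

```text
clock: 0.93
tool_pos: [0.3464, 0.3301, 0.2822]
tcp_rot: [-0.679, -3.067, 0.001]
ft_force: [-0.1, -1.7, -0.0]
width: -0.0001
gripper_force: 0.0
t 0.93 q [-0.99, 0.1, 0.1, 1.95, -0.01, 1.09, 0.26] p [0.3464, 0.3301, 0.2822] f [-0.1, -1.7, -0.0] w -0.0 x [-0.91, 0.42, 0.0] y [0.42, 0.91, -0.0] z [-0.0, -0.0, -1.0]
clock: 1.77
tool_pos: [0.4028, 0.0743, 0.329]
tcp_rot: [0.691, 3.063, 0.0]
ft_force: [-0.0, -0.1, -0.3]
width: -0.0002
gripper_force: 0.0
t 1.77 q [-0.73, -0.1, 0.36, 2.03, 0.04, 1.2, 0.75] p [0.4028, 0.0743, 0.329] f [-0.0, -0.1, -0.3] w -0.0 x [-0.9, 0.43, -0.0] y [0.43, 0.9, 0.0] z [0.001, -0.0, -1.0]
```

```bash
python3 -m inch '[{"dr":[0.9,-0.43,0],"translation":[0,0,0],"fingers":1},{"dr":[0.9,-0.43,0],"translation":[0,0,0],"fingers":1},{"dr":[0.9,-0.43,0],"translation":[0,0,0],"fingers":1},{"dr":[0.9,-0.43,0],"translation":[0,0,0],"fingers":1},{"dr":[0.9,-0.43,0],"translation":[0,0,0],"fingers":1},{"dr":[0.9,-0.43,0],"translation":[0,0,0],"fingers":1},{"dr":[0.9,-0.43,0],"translation":[0,0,0],"fingers":1},{"dr":[0.9,-0.43,0],"translation":[0,0,0],"fingers":1},{"dr":[0.9,-0.43,0],"translation":[0,0,0],"fingers":1},{"dr":[0.9,-0.43,0],"translation":[0,0,0],"fingers":1}]'; python3 st.py
```

```text
clock: 2.6
tool_pos: [0.4017, 0.0803, 0.3281]
tcp_rot: [0.591, 2.676, -1.13]
ft_force: [1.1, -0.5, 0.0]
width: 0.0001
gripper_force: 0.0
t 2.6 q [-0.93, 0.2, 0.16, 1.96, 0.52, 1.59, 0.21] p [0.4017, 0.0803, 0.3281] f [1.1, -0.5, 0.0] w 0.0 x [-0.91, 0.29, -0.31] y [0.42, 0.63, -0.65] z [0.008, -0.718, -0.696]
```

```bash
python3 -m inch '[{"dr":[0,0,0],"translation":[-0.073,0.034,0],"fingers":1},{"dr":[0,0,0],"translation":[-0.073,0.034,0],"fingers":1},{"dr":[0,0,0],"translation":[-0.073,0.034,0],"fingers":1},{"dr":[0,0,0],"translation":[-0.073,0.034,0],"fingers":1},{"dr":[-0.37,-0.93,0],"translation":[0,0,0],"fingers":1},{"dr":[-0.37,-0.93,0],"translation":[0,0,0],"fingers":1},{"dr":[-0.37,-0.93,0],"translation":[0,0,0],"fingers":1},{"dr":[-0.37,-0.93,0],"translation":[0,0,0],"fingers":1},{"dr":[-0.37,-0.93,0],"translation":[0,0,0],"fingers":1},{"dr":[-0.37,-0.93,0],"translation":[0,0,0],"fingers":1},{"dr":[-0.37,-0.93,0],"translation":[0,0,0],"fingers":1},{"dr":[-0.37,-0.93,0],"translation":[0,0,0],"fingers":1}]'; python3 st.py
```

```text
clock: 3.6
tool_pos: [0.4981, 0.0808, 0.3287]
tcp_rot: [0.171, 2.236, -0.799]
ft_force: [-0.7, 0.2, 0.7]
width: -0.0001
gripper_force: 0.0
t 3.6 q [-1.01, 0.1, 0.12, 2.23, 1.08, 1.25, -0.08] p [0.4981, 0.0808, 0.3287] f [-0.7, 0.2, 0.7] w -0.0 x [-0.72, -0.11, -0.69] y [0.35, 0.8, -0.49] z [0.606, -0.593, -0.53]
```

```bash
python3 -m inch '[{"dr":[0,0,0],"translation":[-0.05,0.024,0.04],"fingers":1},{"dr":[0,0,0],"translation":[-0.05,0.024,0.04],"fingers":1},{"dr":[-0.37,-0.93,0],"translation":[0,0,0],"fingers":1},{"dr":[-0.37,-0.93,0],"translation":[0,0,0],"fingers":1},{"dr":[-0.37,-0.93,0],"translation":[0,0,0],"fingers":1},{"dr":[-0.37,-0.93,0],"translation":[0,0,0],"fingers":1},{"dr":[-0.37,-0.93,0],"translation":[0,0,0],"fingers":1}]'; python3 st.py;  python3 -m inch '[{"dr":[-0.37,-0.93,0],"translation":[0,0,0],"fingers":1},{"dr":[-0.37,-0.93,0],"translation":[0,0,0],"fingers":1},{"dr":[-0.37,-0.93,0],"translation":[0,0,0],"fingers":1},{"dr":[-0.37,-0.93,0],"translation":[0,0,0],"fingers":1},{"dr":[-0.37,-0.93,0],"translation":[0,0,0],"fingers":1},{"dr":[0,0,0],"translation":[0,0,0],"fingers":1}]'; python3 st.py
```

```text
clock: 4.18
tool_pos: [0.5387, 0.0826, 0.3292]
tcp_rot: [-0.043, 1.943, -0.613]
ft_force: [-0.5, 0.2, -0.2]
width: 0.0001
gripper_force: 0.0
t 4.18 q [-0.87, 0.12, -0.01, 2.43, 1.6, 1.16, -0.46] p [0.5387, 0.0826, 0.3292] f [-0.5, 0.2, -0.2] w 0.0 x [-0.45, -0.3, -0.84] y [0.24, 0.87, -0.43] z [0.861, -0.397, -0.319]
clock: 4.68
tool_pos: [0.5444, 0.0902, 0.2894]
tcp_rot: [-0.245, 1.886, -0.735]
ft_force: [1.0, -0.4, -1.5]
width: 0.0002
gripper_force: 0.0
t 4.68 q [-0.14, 0.37, -0.83, 2.43, 1.77, 1.47, -0.41] p [0.5444, 0.0902, 0.2894] f [1.0, -0.4, -1.5] w 0.0 x [-0.43, -0.48, -0.76] y [0.16, 0.79, -0.59] z [0.888, -0.377, -0.263]
```

```bash
python3 -m inch '[{"dr":[0,0,0],"translation":[0.061,0.047,0.021],"fingers":1},{"dr":[0,0,0],"translation":[0.061,0.047,0.021],"fingers":1},{"dr":[0,0,0],"translation":[0.061,0.047,0.021],"fingers":1},{"dr":[0,0,0],"translation":[0.061,0.047,0.021],"fingers":1},{"dr":[0,0,0],"translation":[0,0,0],"fingers":1}]'; python3 st.py;  python3 - <<'E'
from h import *
S,T=np.load("scene0.npz"),np.load("top0.npz")
print(onz(S,(207,187),.035),onz(T,(185.5,243),.035))
E
```

```text
clock: 5.1
tool_pos: [0.5482, 0.0932, 0.2044]
tcp_rot: [-0.265, 1.884, -0.751]
ft_force: [-0.0, -0.3, 0.8]
width: 0.0001
gripper_force: 0.0
t 5.1 q [0.06, 0.83, -1.11, 2.44, 1.97, 1.91, -0.42] p [0.5482, 0.0932, 0.2044] f [-0.0, -0.3, 0.8] w 0.0 x [-0.43, -0.5, -0.75] y [0.15, 0.78, -0.61] z [0.888, -0.378, -0.261]
[0.4587428  0.26546125 0.035     ] [0.45789962 0.25966249 0.035     ]
```

The arm is folding against its joint limits. I'll fit a simple kinematic model to the readings so far and plan a feasible posture from it.

```bash
cat > kin.py <<'E'
import numpy as np
from scipy.optimize import least_squares
from scipy.spatial.transform import Rotation as R
D=[([-1.243,.478,.022,1.556,-.011,1.109,-.083],[.285,.611,.23],[-.679,-3.067,.003]),
([-.99,.1,.1,1.95,-.01,1.09,.26],[.3464,.3301,.2822],[-.679,-3.067,.001]),
([-.73,-.1,.36,2.03,.04,1.2,.75],[.4028,.0743,.329],[.691,3.063,0]),
([-.93,.2,.16,1.96,.52,1.59,.21],[.4017,.0803,.3281],[.591,2.676,-1.13]),
([-1.01,.1,.12,2.23,1.08,1.25,-.08],[.4981,.0808,.3287],[.171,2.236,-.799]),
([-.87,.12,-.01,2.43,1.6,1.16,-.46],[.5387,.0826,.3292],[-.043,1.943,-.613]),
([-.14,.37,-.83,2.43,1.77,1.47,-.41],[.5444,.0902,.2894],[-.245,1.886,-.735]),
([.06,.83,-1.11,2.44,1.97,1.91,-.42],[.5482,.0932,.2044],[-.265,1.884,-.751])]
def fk(q,p,wr=False):
    h,L1,L2,Lt,a,b,c,g=p
    M=R.identity();x=np.array([0,0,h]);pts=[x]
    st=[[0,0,0],[0,0,0],[a,0,L1],[c,0,L2],[b,0,0],[0,0,0]]
    seq="zyzyzyz";off={2:(a,L1),4:(c,L2),5:(b,0)}
    for i in range(7):
        M=M*R.from_rotvec([0,0,-q[i]] if i%2==0 else [0,q[i],0])
        if i in off: x=x+M.apply([off[i][0],0,off[i][1]]);pts.append(x)
    M=M*R.from_euler("z",g);x=x+M.apply([0,0,Lt]);pts.append(x)
    return (x,M,pts)
def res(p):
    o=[]
    for q,t,r in D:
        x,M,_=fk(q,p);o+=list(x-t)+list(.2*(M.inv()*R.from_rotvec(r)).as_rotvec())
    return np.array(o)
P=min((least_squares(res,[.35,.5,.45,.3,0,0,0,g]) for g in (0,1.57,3.14,-1.57)),key=lambda s:s.cost)
if __name__=="__main__":
    print(P.x.round(4),P.cost,np.abs(P.fun).max())
P=P.x
lo=np.array([-2.96,-.34,-1.41,.24,-1.37,.17,-2.96]);hi=np.array([2.96,2.1,1.46,2.44,4.51,1.92,2.96])
def ik(t,z,y=None,q0=None,n=40,w=.02):
    best=[];rng=np.random.default_rng(0)
    mid=(lo+hi)/2
    for k in range(n):
        s=q0 if q0 is not None and k==0 else rng.uniform(lo,hi)
        def f(q):
            x,M,_=fk(q,P);m=M.as_matrix();o=list(10*(x-t))+list(3*np.cross(m[:,2],z))+[2*(m[:,2]@z-1)]
            if y is not None:o+=list(3*(m[:,1]-y))
            return np.array(o+list(w*(((q-mid)/(hi-lo)*2)**5)))
        r=least_squares(f,np.clip(s,lo+.01,hi-.01),bounds=(lo,hi))
        best.append((r.cost,r.x))
    best.sort(key=lambda a:a[0]);return best
E
python3 kin.py; python3 - <<'E'
from kin import *
for pit in (0,-.3,.3):
  for yaw in (-.09,-.5,.4,):
    z=np.array([np.cos(pit)*np.cos(yaw),np.cos(pit)*np.sin(yaw),np.sin(pit)])
    for t in ([.6,.04,.10],[.6,.04,.21]):
        print(pit,yaw,t)
        for c,q in ik(np.array(t),z,n=12)[:2]:
            x,M,p=fk(q,P);print("  ",round(c,5),q.round(2),x.round(3),"wrist",p[-2].round(2),"elbow",p[1].round(2))
E
```

```text
[ 0.3723  0.5488  0.5464  0.3415 -0.0735 -0.0392  0.0646  1.574 ] 0.007563585151388657 0.06052169660874171
0 -0.09 [0.6, 0.04, 0.1]
   0.00011 [-1.43  1.73  0.65  2.37  2.1   1.18  0.08] [0.6  0.04 0.1 ] wrist [0.26 0.07 0.1 ] elbow [0.03 0.55 0.34]
   0.00011 [-1.43  1.73  0.65  2.37  2.1   1.18 -0.27] [0.6  0.04 0.1 ] wrist [0.26 0.07 0.1 ] elbow [0.03 0.55 0.34]
0 -0.09 [0.6, 0.04, 0.21]
   0.02671 [-1.73  2.1   1.04  2.44  2.46  0.7   0.33] [0.612 0.045 0.2  ] wrist [0.27 0.08 0.18] elbow [-0.14  0.48  0.13]
   0.02671 [-1.73  2.1   1.04  2.44  2.46  0.7   0.65] [0.612 0.045 0.2  ] wrist [0.27 0.08 0.18] elbow [-0.14  0.48  0.13]
0 -0.5 [0.6, 0.04, 0.1]
   1e-05 [-1.51  1.56  0.71  2.18  1.56  0.76 -0.11] [0.6  0.04 0.1 ] wrist [0.3 0.2 0.1] elbow [-0.01  0.55  0.44]
   1e-05 [-1.51  1.56  0.71  2.18  1.56  0.76  0.16] [0.6  0.04 0.1 ] wrist [0.3 0.2 0.1] elbow [-0.01  0.55  0.44]
0 -0.5 [0.6, 0.04, 0.21]
   5e-05 [-1.58  1.42  0.92  2.29  1.69  0.63 -0.26] [0.6  0.04 0.21] wrist [0.3  0.2  0.21] elbow [-0.06  0.54  0.5 ]
   5e-05 [-1.58  1.42  0.92  2.29  1.69  0.63  0.05] [0.6 
[... 3121 characters left out ...]
2  0.11] elbow [-0.01  0.55  0.44]
   1e-05 [-1.5   1.55  0.73  2.18  1.43  1.03  0.26] [0.6  0.04 0.21] wrist [0.31 0.2  0.11] elbow [-0.01  0.55  0.44]
0.3 0.4 [0.6, 0.04, 0.1]
   0.00022 [ 0.89  1.52 -0.27  2.16  4.49  1.75 -0.27] [0.6  0.04 0.1 ] wrist [ 0.3  -0.09 -0.  ] elbow [ 0.33 -0.44  0.47]
   0.00022 [ 0.89  1.52 -0.27  2.16  4.49  1.75  0.04] [0.6  0.04 0.1 ] wrist [ 0.3  -0.09 -0.  ] elbow [ 0.33 -0.44  0.47]
0.3 0.4 [0.6, 0.04, 0.21]
   0.00022 [ 0.93  1.28 -0.35  2.32  4.41  1.7   0.33] [0.6  0.04 0.21] wrist [ 0.3  -0.09  0.11] elbow [ 0.28 -0.42  0.6 ]
   0.00022 [ 0.93  1.28 -0.35  2.32  4.41  1.7  -0.25] [0.6  0.04 0.21] wrist [ 0.3  -0.09  0.11] elbow [ 0.28 -0.42  0.6 ]
```

```bash
cat > kin2.py <<'E'
import numpy as np
from kin import D,R,least_squares,lo,hi
def fk(q,p):
    off=p[:24].reshape(8,3);M=R.from_euler("z",p[24]);x=M.apply(off[0]);pts=[x]
    for i in range(7):
        M=M*R.from_rotvec([0,0,-q[i]] if i%2==0 else [0,q[i],0]);x=x+M.apply(off[i+1]);pts.append(x)
    M=M*R.from_euler("z",p[25]);return x,M,pts
def raw(p):
    return np.array([np.r_[fk(q,p)[0]-t,.2*(fk(q,p)[1].inv()*R.from_rotvec(r)).as_rotvec()] for q,t,r in D])
p0=np.zeros(26);p0[2]=.35;p0[9+2]=.5;p0[15+2]=.5;p0[21+2]=.3;p0[25]=1.57
S=least_squares(lambda p:np.r_[raw(p).ravel(),.003*(p-p0)],p0)
P=S.x
if __name__=="__main__":
    print(P[:24].reshape(8,3).round(3).tolist(),P[24:].round(3));print((raw(P)*1000).round(0))
E
python3 kin2.py
```

```text
[[0.009, 0.006, 0.323], [0.005, -0.016, -0.027], [-0.01, -0.016, 0.019], [0.014, -0.015, 0.519], [0.011, -0.015, -0.021], [0.011, -0.004, 0.479], [-0.014, -0.004, 0.009], [0.008, 0.012, 0.309]] [0.    1.574]
[[ 0. -1. -0.  0.  0. -1.]
 [-0.  1.  0.  0.  0.  2.]
 [-0. -0. -1.  0.  1.  1.]
 [ 1. -0.  1. -0. -0. -2.]
 [-1. -1. -0.  0. -0. -0.]
 [ 0.  1. -0.  0.  1.  1.]
 [-0.  1.  1. -0. -1. -2.]
 [-0. -1. -0. -0. -1.  1.]]
```

```bash
cat > plan.py <<'E'
from kin2 import *
def jac(q):
    x0,M0,_=fk(q,P);J=np.zeros((6,7))
    for i in range(7):
        d=q.copy();d[i]+=1e-5;x,M,_=fk(d,P);J[:,i]=np.r_[(x-x0)/1e-5,(M*M0.inv()).as_rotvec()/1e-5]
    return J
def go(q,t,Rt,n=20,it=6):
    x0,M0,_=fk(q,P);w=(M0.inv()*Rt).as_rotvec()
    for k in range(1,n+1):
        tx=x0+(t-x0)*k/n;TM=M0*R.from_rotvec(w*k/n)
        for _ in range(it):
            x,M,_=fk(q,P);e=np.r_[tx-x,(TM*M.inv()).as_rotvec()];J=jac(q)
            q=np.clip(q+J.T@np.linalg.solve(J@J.T+1e-4*np.eye(6),e),lo,hi)
    x,M,p=fk(q,P);print("q",q.round(2),"err",np.linalg.norm(t-x).round(4),np.linalg.norm((Rt*M.inv()).as_rotvec()).round(3),"elbow",p[3].round(2),"wrist",p[5].round(2));return q
def ori(yaw,pit,roll=0):
    z=np.array([np.cos(pit)*np.cos(yaw),np.cos(pit)*np.sin(yaw),np.sin(pit)])
    y=np.array([-np.sin(yaw),np.cos(yaw),0]);return R.from_matrix(np.c_[np.cross(y,z),y,z])*R.from_euler("z",roll)
E
python3 - <<'E'
from plan import *
from cell import env
s=env.get_state();q0=np.array(s["qpos"]);x,M,_=fk(q0,P);print(x-s["tool_pos"],q0.round(2))
mid=(lo+hi)/2
for yaw,pit in [(-.3,0),(-.5,0),(-.5,-.25),(-.5,.25),(-.09,.25)]:
  for z in (.1,.21):
    t=np.array([.6,.03,z]);best=None;rng=np.random.default_rng(0)
    for k in range(15):
        def f(q):
            x,M,_=fk(q,P);o=ori(yaw,pit)
            return np.r_[10*(x-t),3*np.cross(M.as_matrix()[:,2],o.as_matrix()[:,2]),2*(M.as_matrix()[:,2]@o.as_matrix()[:,2]-1),.02*((q-mid)/(hi-lo)*2)**5]
        r=least_squares(f,rng.uniform(lo,hi),bounds=(lo,hi))
        if best is None or r.cost<best.cost:best=r
    print(yaw,pit,z,round(best.cost,5),best.x.round(2),"elbow",fk(best.x,P)[2][3].round(2))
print("sim")
q=go(q0,np.array(s["tool_pos"]),ori(-.9,-.2,0))
q=go(q,np.array([.52,.08,.12]),ori(-.9,-.2,0))
q=go(q,np.array([.52,.08,.10]),ori(-.5,-.1,0))
E
```

```text
[0.00119505 0.00359935 0.00195802] [ 0.06  0.83 -1.11  2.44  1.97  1.91 -0.42]
-0.3 0 0.1 0.00018 [-0.84  1.17  0.19  2.43  2.1   1.64 -0.34] elbow [0.38 0.34 0.51]
-0.3 0 0.21 0.01938 [-0.14  0.85 -0.55  2.44  2.3   1.92 -0.16] elbow [0.42 0.03 0.64]
-0.5 0 0.1 7e-05 [-0.79  1.08  0.07  2.32  1.89  1.59 -0.32] elbow [0.38 0.32 0.55]
-0.5 0 0.21 0.00015 [-0.6   0.77 -0.14  2.4   1.94  1.67 -0.38] elbow [0.35 0.18 0.68]
-0.5 -0.25 0.1 9e-05 [-0.31  0.88 -0.41  2.36  2.04  1.62 -0.37] elbow [0.43 0.1  0.63]
-0.5 -0.25 0.21 0.00012 [-0.03  0.65 -0.75  2.38  1.98  1.62 -0.43] elbow [ 0.35 -0.02  0.72]
-0.5 0.25 0.1 2e-05 [-1.07  1.38  0.36  2.22  1.67  1.51 -0.27] elbow [0.31 0.45 0.4 ]
-0.5 0.25 0.21 9e-05 [-1.    1.07  0.32  2.36  1.79  1.6  -0.33] elbow [0.31 0.38 0.55]
-0.09 0.25 0.1 0.00011 [-1.16  1.71  0.54  2.37  1.93  1.6  -0.39] elbow [0.27 0.48 0.23]
-0.09 0.25 0.21 0.00024 [ 0.85  1.82 -1.15  2.42  3.87  1.74  2.01] elbow [ 0.33 -0.41  0.15]
sim
q [-0.29  0.77 -0.76  2.12  1.48  1.92 -1.25] err 0.0006 0.002 elbow [0.39 0.08 0.68] wrist [0.36 0.33 0.29]
q [-0.35  0.93 -0.69  2.17  1.48  1.92 -1.46] err 0.0001 0.0 elbow [0.43 0.13 0.61] wrist [0.33 0.32 0.21]
q [-0.51  1.   -0.5   2.41  1.79  1.92 -1.67] err 0.0006 0.002 elbow [0.43 0.2  0.58] wrist [0.25 0.24 0.16]
```

```bash
cat >> plan.py <<'E'
def rows(s,Rt=None,t=None):
    M=R.from_rotvec(s["tcp_rot"])
    if Rt is not None:
        v=(M.inv()*Rt).as_rotvec();n=int(np.ceil(np.linalg.norm(v)/.075));print("turn rows",n,(v/n/.08).round(3))
    if t is not None:
        d=(Rt or M).inv().apply(np.array(t)-s["tool_pos"]);print("shift total/0.3",(d/.3).round(4))
E
python3 - <<'E'
from plan import *
from cell import env
s=env.get_state();q0=np.array(s["qpos"])
for o in (ori(-.6,-.15),ori(-.6,-.15,.3),ori(-.6,-.15,-.6)):
    q=go(q0,np.array(s["tool_pos"]),o);q=go(q,np.array([.535,.07,.084]),o);q=go(q,np.array([.596,.028,.084]),o);q=go(q,np.array([.596,.028,.2]),o);print()
rows(s,ori(-.6,-.15),[.535,.07,.084])
E
```

```text
q [-0.23  0.77 -0.82  2.33  1.74  1.92 -1.29] err 0.001 0.003 elbow [0.39 0.06 0.67] wrist [0.29 0.27 0.28]
q [-0.39  1.02 -0.58  2.34  1.79  1.92 -1.58] err 0.0003 0.001 elbow [0.46 0.15 0.57] wrist [0.28 0.25 0.16]
q [-0.29  0.98 -0.48  2.3   1.96  1.81 -1.49] err 0.0 0.0 elbow [0.46 0.1  0.59] wrist [0.34 0.21 0.16]
q [-0.24  0.69 -0.56  2.35  1.88  1.7  -1.3 ] err 0.0 0.0 elbow [0.36 0.05 0.7 ] wrist [0.34 0.2  0.27]

q [-0.23  0.76 -0.82  2.34  1.74  1.92 -1.59] err 0.0009 0.003 elbow [0.39 0.06 0.68] wrist [0.29 0.27 0.28]
q [-0.39  1.01 -0.58  2.35  1.79  1.92 -1.88] err 0.0003 0.001 elbow [0.45 0.15 0.57] wrist [0.28 0.25 0.16]
q [-0.28  0.98 -0.48  2.3   1.96  1.81 -1.79] err 0.0 0.0 elbow [0.46 0.1  0.59] wrist [0.34 0.2  0.16]
q [-0.24  0.68 -0.56  2.36  1.88  1.69 -1.6 ] err 0.0 0.0 elbow [0.36 0.05 0.71] wrist [0.34 0.2  0.27]

q [-0.25  0.79 -0.8   2.32  1.74  1.92 -0.69] err 0.001 0.003 elbow [0.4  0.07 0.67] wrist [0.3  0.27 0.27]
q [-0.4   1.03 -0.57  2.32  1.79  1.92 -0.98] err 0.0003 0.001 elbow [0.46 0.15 0.56] wrist [0.28 0.25 0.15]
q [-0.3   1.   -0.47  2.28  1.96  1.81 -0.89] err 0.0 0.0 elbow [0.46 0.1  0.58] wrist [0.34 0.21 0.15]
q [-0.25  0.71 -0.55  2.34  1.88  1.7  -0.7 ] err 0.0 0.0 elbow [0.37 0.06 0.7 ] wrist [0.34 0.21 0.26]

turn rows 11 [ 0.256 -0.049  0.817]
shift total/0.3 [ 0.3958 -0.0888  0.0672]
```

```bash
python3 -m inch '[{"dr":[0.26,-0.05,0.82],"translation":[0,0,0],"fingers":1},{"dr":[0.26,-0.05,0.82],"translation":[0,0,0],"fingers":1},{"dr":[0.26,-0.05,0.82],"translation":[0,0,0],"fingers":1},{"dr":[0.26,-0.05,0.82],"translation":[0,0,0],"fingers":1},{"dr":[0.26,-0.05,0.82],"translation":[0,0,0],"fingers":1},{"dr":[0.26,-0.05,0.82],"translation":[0,0,0],"fingers":1},{"dr":[0.26,-0.05,0.82],"translation":[0,0,0],"fingers":1},{"dr":[0.26,-0.05,0.82],"translation":[0,0,0],"fingers":1},{"dr":[0.26,-0.05,0.82],"translation":[0,0,0],"fingers":1},{"dr":[0.26,-0.05,0.82],"translation":[0,0,0],"fingers":1},{"dr":[0.26,-0.05,0.82],"translation":[0,0,0],"fingers":1},{"dr":[0,0,0],"translation":[0,0,0],"fingers":1}]' >/dev/null; python3 st.py
python3 - <<'E'
from plan import *
from cell import env
rows(env.get_state(),ori(-.6,-.15),[.535,.07,.084])
E
```

```text
t 6.1 q [-0.29, 0.76, -0.77, 2.32, 1.73, 1.91, -1.32] p [0.5494, 0.0955, 0.214] f [-0.0, 0.9, 1.1] w 0.0 x [-0.1, 0.09, -0.99] y [0.57, 0.82, 0.02] z [0.818, -0.56, -0.136]
turn rows 1 [-0.001  0.17  -0.201]
shift total/0.3 [ 0.4272 -0.0973  0.073 ]
```

Good. Next I'll go down in front of the lip, then move in under it.

```bash
python3 -m inch '[{"dr":[0,0.17,-0.2],"translation":[0.06,-0.014,0.01],"fingers":1},{"dr":[0,0,0],"translation":[0.06,-0.014,0.01],"fingers":1},{"dr":[0,0,0],"translation":[0.06,-0.014,0.01],"fingers":1},{"dr":[0,0,0],"translation":[0.06,-0.014,0.01],"fingers":1},{"dr":[0,0,0],"translation":[0.06,-0.014,0.01],"fingers":1},{"dr":[0,0,0],"translation":[0.06,-0.014,0.01],"fingers":1},{"dr":[0,0,0],"translation":[0.06,-0.014,0.01],"fingers":1},{"dr":[0,0,0],"translation":[0,0,0],"fingers":1}]'>/dev/null; python3 st.py
python3 - <<'E'
from plan import *
from cell import env,snapshot
rows(env.get_state(),None,[.596,.028,.084])
d=snapshot("scene");cv2=__import__("cv2");cv2.imwrite("pics/s1.png",cv2.resize(d["img"][90:290,120:420],None,fx=2.6,fy=2.6,interpolation=2)[:,:,::-1])
E
```

```text
t 6.77 q [-0.41, 1.03, -0.55, 2.33, 1.79, 1.9, -1.59] p [0.5333, 0.0682, 0.0827] f [-0.1, 0.1, 0.6] w 0.0 x [-0.13, 0.08, -0.99] y [0.56, 0.83, -0.01] z [0.815, -0.558, -0.153]
shift total/0.3 [-0.0423  0.0071  0.2446]
```

View pics/s1.png

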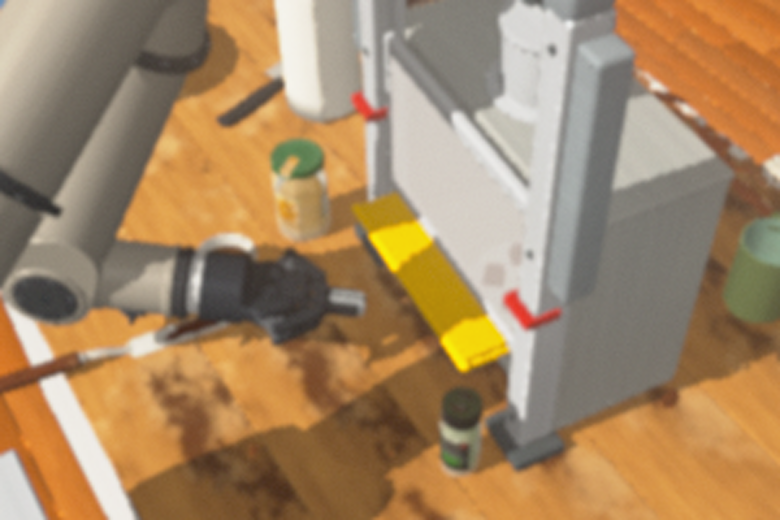

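The picture shows the shut fingers at (345,300), level, in front of and below the lip. All the jars are clear. I'll move in under the lip.

```bash
python3 -m inch '[{"dr":[0,0,0],"translation":[-0.0085,0.0015,0.049],"fingers":1},{"dr":[0,0,0],"translation":[-0.0085,0.0015,0.049],"fingers":1},{"dr":[0,0,0],"translation":[-0.0085,0.0015,0.049],"fingers":1},{"dr":[0,0,0],"translation":[-0.0085,0.0015,0.049],"fingers":1},{"dr":[0,0,0],"translation":[-0.0085,0.0015,0.049],"fingers":1},{"dr":[0,0,0],"translation":[0,0,0],"fingers":1}]'>/dev/null; python3 st.py
python3 -m inch '[{"dr":[0,0,0],"translation":[-0.016,0.001,-0.0025],"fingers":1},{"dr":[0,0,0],"translation":[-0.016,0.001,-0.0025],"fingers":1},{"dr":[0,0,0],"translation":[-0.016,0.001,-0.0025],"fingers":1},{"dr":[0,0,0],"translation":[0,0,0],"fingers":1}]'>/dev/null; python3 st.py
```

```text
t 7.32 q [-0.31, 0.99, -0.46, 2.28, 1.95, 1.8, -1.49] p [0.5982, 0.0263, 0.0879] f [1.2, -0.4, 0.1] w -0.0 x [-0.13, 0.08, -0.99] y [0.57, 0.82, -0.0] z [0.814, -0.561, -0.149]
t 7.65 q [-0.31, 0.95, -0.47, 2.29, 1.94, 1.79, -1.47] p [0.5963, 0.0298, 0.1001] f [-0.8, -0.2, -0.7] w -0.0 x [-0.13, 0.08, -0.99] y [0.56, 0.83, -0.01] z [0.816, -0.558, -0.154]
```

```bash
python3 -m inch '[{"dr":[0,0,0],"translation":[-0.025,0,-0.004],"fingers":1},{"dr":[0,0,0],"translation":[-0.025,0,-0.004],"fingers":1},{"dr":[0,0,0],"translation":[-0.025,0,-0.004],"fingers":1},{"dr":[0,0,0],"translation":[-0.025,0,-0.004],"fingers":1}]'>/dev/null; python3 st.py
python3 -m inch '[{"dr":[0,0,0],"translation":[-0.025,0,-0.004],"fingers":1},{"dr":[0,0,0],"translation":[-0.025,0,-0.004],"fingers":1},{"dr":[0,0,0],"translation":[-0.025,0,-0.004],"fingers":1},{"dr":[0,0,0],"translation":[-0.025,0,-0.004],"fingers":1},{"dr":[0,0,0],"translation":[-0.025,0,-0.004],"fingers":1},{"dr":[0,0,0],"translation":[-0.025,0,-0.004],"fingers":1},{"dr":[0,0,0],"translation":[0,0,0],"fingers":1}]'>/dev/null; python3 st.py
cat > look.py <<'E'
import sys;from h import *;from cell import snapshot
n=sys.argv[1];S=snapshot("scene");T=snapshot("top");np.savez("S"+n,**S);np.savez("T"+n,**T)
a=cv2.resize(S["img"][115:245,230:350],None,fx=3.2,fy=3.2,interpolation=2);b=cv2.resize(T["img"][150:230,170:330],None,fx=2.5,fy=2.5,interpolation=2)
c=np.zeros((max(a.shape[0],b.shape[0]),a.shape[1]+b.shape[1],3),np.uint8);c[:a.shape[0],:a.shape[1]]=a;c[:b.shape[0],a.shape[1]:]=b
cv2.imwrite(f"pics/l{n}.png",c[:,:,::-1])
for k,d in(("S",S),("T",T)):
    for ce,s,m in blobs(d,"yel"):
        cs=max(cv2.findContours(m.astype(np.uint8),0,2)[0],key=len);print(k,ce,s,cv2.approxPolyDP(cs,3,True)[:,0].tolist())
E
python3 look.py 1
```

```text
t 7.98 q [-0.3, 0.88, -0.49, 2.31, 1.92, 1.76, -1.43] p [0.5963, 0.0297, 0.1297] f [-4.6, 1.5, -5.4] w -0.0 x [-0.13, 0.08, -0.99] y [0.56, 0.83, -0.01] z [0.815, -0.558, -0.155]
t 8.57 q [-0.28, 0.76, -0.52, 2.33, 1.89, 1.72, -1.35] p [0.5969, 0.0295, 0.1771] f [-1.1, 0.6, -1.3] w 0.0 x [-0.13, 0.08, -0.99] y [0.56, 0.83, -0.0] z [0.815, -0.559, -0.152]
S [20.7, 53.1] [17, 52, 8, 3, 14] [[24, 53], [17, 54]]
S [285.9, 176.2] [253, 142, 63, 68, 1369] [[254, 145], [296, 207], [312, 204], [315, 198], [276, 149], [270, 149], [273, 144]]
T [248.1, 191.6] [204, 180, 87, 26, 1406] [[204, 194], [290, 204], [290, 189], [207, 180]]
```

View pics/l1.png

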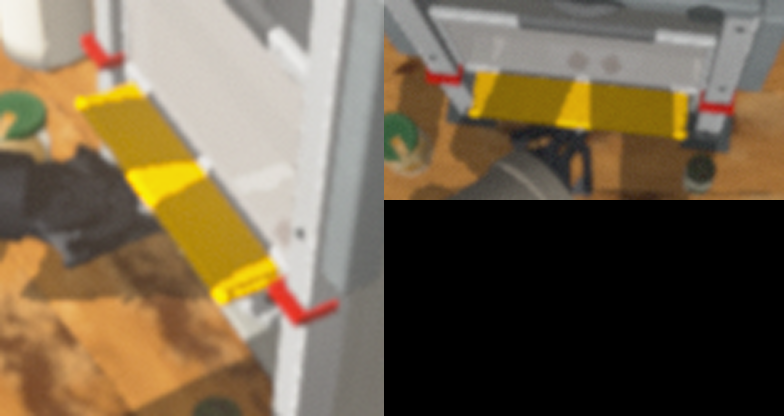

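The window has risen and nothing was disturbed. The lip's near corner is still above the right clip in the scene image, about 30 mm short of the mark. I'll work out the remaining height with a small point fit in the booth frame.

```bash
cat > mz.py <<'E'
from h import *
from scipy.optimize import least_squares
S,T=np.load("scene0.npz"),np.load("top0.npz")
def pr(d,X):
    c=np.linalg.inv(d["extrinsics"])[:3]@[*X,1];return (d["intrinsics"]@c)[:2]/c[2]
# (cam, booth x, y, which z, pixel)
def fit(O,nz):
    def W(p,x,y,k):
        c,s=np.cos(p[2]),np.sin(p[2]);return [p[0]+c*x-s*y,p[1]+s*x+c*y,p[3+k]]
    f=lambda p:np.ravel([pr(d,W(p,x,y,k))-u for d,x,y,k,u in O])
    r=least_squares(f,[.627,.04,-.09]+[.15]*nz,loss="soft_l1");return r.x,f(r.x).reshape(-1,2).round(1).tolist()
O=[(S,-.03,-.186,0,(323.3,212.5)),(S,-.03,.144,0,(263,134.5)),(T,-.03,-.165,0,(303.3,193)),(T,-.03,.165,0,(193.5,181)),
(S,-.060,-.13,1,(298.3,230.7)),(S,-.060,.13,1,(255,169)),(T,-.061,-.13,1,(289.5,210)),(T,-.061,.13,1,(208.3,202)),
(S,-.060,-.13,2,(298,206.3)),(S,-.060,.13,2,(253.8,146.5)),(T,-.061,-.13,2,(290.5,204)),(T,-.061,.13,2,(204.5,194.5))]
if __name__=="__main__":
    p,r=fit(O,3);print(p.round(4));print(r)
E
python3 mz.py
```

```text
[ 0.6326  0.0401 -0.0905  0.2304  0.1195  0.2096]
[[0.1, 0.8], [-1.6, -1.6], [-0.1, 0.7], [-0.4, 0.8], [0.4, 0.1], [0.6, -0.2], [-0.7, 0.1], [0.5, -0.5], [1.9, 1.3], [0.3, -1.6], [-0.3, 0.0], [-0.1, 0.3]]
```

```bash
python3 -m inch '[{"dr":[0,0,0],"translation":[-0.01,0,-0.0015],"fingers":1},{"dr":[0,0,0],"translation":[-0.01,0,-0.0015],"fingers":1},{"dr":[0,0,0],"translation":[-0.01,0,-0.0015],"fingers":1},{"dr":[0,0,0],"translation":[-0.01,0,-0.0015],"fingers":1},{"dr":[0,0,0],"translation":[-0.01,0,-0.0015],"fingers":1},{"dr":[0,0,0],"translation":[0,0,0],"fingers":1}]'>/dev/null; python3 st.py
python3 look.py 2
python3 - <<'E'
from h import *
S,T=np.load("S2.npz")["img"],np.load("T2.npz")["img"]
a=cv2.resize(S[185:230,280:345],None,fx=8,fy=8,interpolation=2);b=cv2.resize(S[110:160,240:285],None,fx=6,fy=6,interpolation=2)
c=np.zeros((600,800,3),np.uint8);c[:360,:520]=a;c[:300,520:790]=b
t=cv2.resize(T[165:215,180:320],None,fx=4.6,fy=4.6,interpolation=2);c[365:595,:644]=t
cv2.imwrite("pics/c2.png",c[:,:,::-1])
E
```

```text
t 9.17 q [-0.27, 0.73, -0.53, 2.33, 1.88, 1.7, -1.32] p [0.5967, 0.0291, 0.1907] f [-2.5, -1.1, -2.2] w -0.0 x [-0.13, 0.08, -0.99] y [0.57, 0.82, -0.01] z [0.815, -0.559, -0.153]
S [286.1, 172.5] [253, 138, 64, 68, 1369] [[253, 142], [299, 205], [316, 199], [271, 138]]
T [247.8, 190.5] [204, 178, 87, 27, 1439] [[206, 179], [204, 195], [290, 204], [290, 187]]
```

View pics/c2.png

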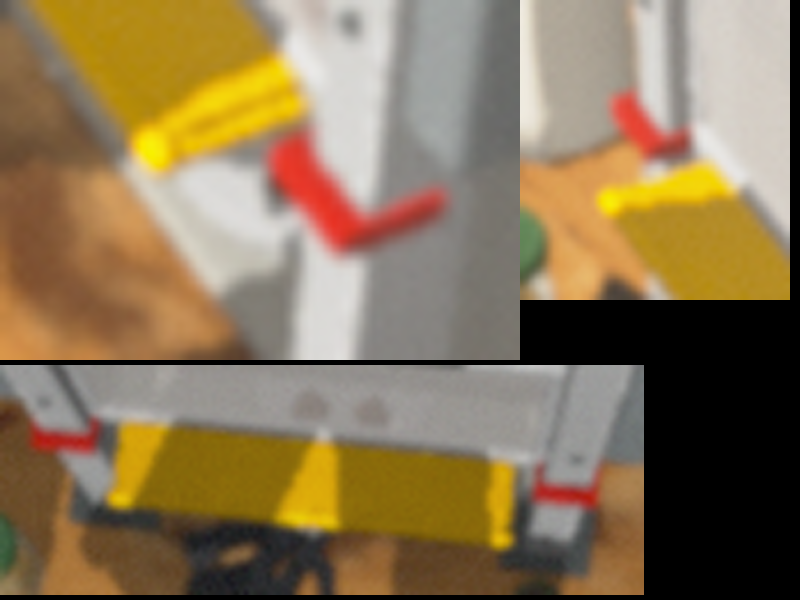

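```bash
python3 - <<'E'
import mz;from mz import *
O=[(S,-.03,-.186,0,(322.7,213.6)),(S,-.03,-.144,0,(315,204)),(S,-.03,.186,0,(257.1,126.6)),(S,-.03,.144,0,(262.1,134.3)),(T,-.027,-.165,0,(302.6,192.6)),(T,-.027,.165,0,(193.7,180.5)),
(S,-.057,-.13,1,(298.7,203.1)),(S,-.057,.13,1,(254.2,143.1)),(T,-.057,-.128,1,(288.7,202.6)),(T,-.057,.128,1,(205.7,193.5))]
for sel in (O,[o for o in O if o[0] is S]):
    p,r=fit(sel,2);print(p.round(4),(p[3]-p[4]).round(4));print(r)
E
```

```text
[ 0.6337  0.0411 -0.096   0.2233  0.2149] 0.0084
[[0.1, 1.3], [-1.2, -1.0], [-1.5, -0.5], [-0.2, 0.2], [0.1, 0.6], [-0.4, 0.3], [2.2, 2.2], [1.1, -0.5], [0.6, -0.5], [-1.1, -1.0]]
[ 0.6396  0.0498 -0.0935  0.2139  0.2078] 0.0061
[[-0.2, 0.5], [-1.4, -1.7], [-1.3, -0.1], [0.0, 0.5], [2.2, 0.9], [1.4, -0.9]]
```

```bash
cat > perp.py <<'E'
import sys;from mz import *
n_=sys.argv[1]
d=np.load(f"S{n_}.npz")
h=cv2.cvtColor(d["img"],cv2.COLOR_RGB2HSV);m=cv2.inRange(h,(20,150,90),(34,255,255))
k,l,s,c=cv2.connectedComponentsWithStats(m);m=(l==1+np.argmax(s[1:,4])).astype(np.uint8)
ys,xs=np.nonzero(m);v=[]
for y in range(ys.min()+6,ys.max()-6): v.append((xs[ys==y].min()-.5,y))
v=np.array(v,float);vx,vy,x0,y0=cv2.fitLine(v.astype(np.float32),cv2.DIST_HUBER,0,.01,.01).ravel()
q=np.array([(322.7,213.6),(315,204),(257.1,126.6),(262.1,134.3)]);n=np.array([.795,-.607])
# clip-centre line evaluated in the middle; nose silhouette line at mid of lip
cm=q.mean(0)
W=lambda x,y,z,p=(.632,.041,-.092):[p[0]+np.cos(p[2])*x-np.sin(p[2])*y,p[1]+np.sin(p[2])*x+np.cos(p[2])*y,z]
def meas(dx0,dy0,px,py): return None
# measured: clip mid (booth y=0) and nose line point nearest the normal through it
A=np.array([[vx,-n[0]],[vy,-n[1]]]);t=np.linalg.solve(A,cm-[x0,y0])[1]
print("nose slope",vy/vx,"measured sep px",t)
def pred(zl,zm=.226):
    c=pr(d,W(-.03,0,zm));a=pr(d,W(-.056,.1,zl));b=pr(d,W(-.056,-.1,zl));D=(b-a)/np.linalg.norm(b-a)
    N=np.array([D[1],-D[0]])
    # silhouette: farthest tangent of 6 mm bar
    best=min((pr(d,W(-.056+.006*np.cos(f),0,zl+.006*np.sin(f)))-a)@N for f in np.linspace(0,6.28,60))
    off=best-((pr(d,W(-.056,0,zl))-a)@N)
    a2=a+N*off
    return np.linalg.solve(np.c_[D,-n],c-a2)[1]
zs=np.linspace(-.14,.02,33);P=[pred(.226+z) for z in zs]
print("lip minus mark (m):",np.interp(t,P,zs).round(4) if P[0]<P[-1] else np.interp(t,P[::-1],zs[::-1]).round(4),"px/mm",(P[-1]-P[0])/160)
E
cp scene0.npz S0.npz; for i in 0 1 2; do python3 perp.py $i; done
```

```text
nose slope 1.4835348 measured sep px -29.192620098281882
lip minus mark (m): -0.1208 px/mm 0.14701177356494174
nose slope 1.4152182 measured sep px -16.252822019432383
lip minus mark (m): -0.0295 px/mm 0.14701177356494174
nose slope 1.377323 measured sep px -13.999404833449672
lip minus mark (m): -0.0153 px/mm 0.14701177356494174
```

```bash
python3 -m inch '[{"dr":[0,0,0],"translation":[-0.007,0,-0.001],"fingers":1},{"dr":[0,0,0],"translation":[-0.007,0,-0.001],"fingers":1},{"dr":[0,0,0],"translation":[-0.007,0,-0.001],"fingers":1},{"dr":[0,0,0],"translation":[0,0,0],"fingers":1}]'>/dev/null; python3 st.py
cat > prof.py <<'E'
from h import *
from cell import snapshot
from scipy.ndimage import map_coordinates as mc
D={}
for n in("scene","top"):
    ds=[snapshot(n) for _ in range(5)];I=np.mean([d["img"].astype(float) for d in ds],0)
    D[n]=(I,ds[0]);np.savez("avg_"+n,I=I,intrinsics=ds[0]["intrinsics"],extrinsics=ds[0]["extrinsics"])
    for c in("red","yel"):
        X=(I[...,0]-np.maximum(I[...,1],I[...,2]))/(I[...,0]+20) if c=="red" else (I[...,1]-I[...,2])/(I[...,0]+20)*(I[...,1]/(I[...,0]+1)>.68)
        r=(slice(110,235),slice(240,345)) if n=="scene" else (slice(165,215),slice(180,320))
        m=(X[r]>(.42 if c=="red" else .35)).astype(np.uint8)
        k,l,s,ce=cv2.connectedComponentsWithStats(m,connectivity=4)
        for i in range(1,k):
            if s[i,4]<20: continue
            cs=max(cv2.findContours((l==i).astype(np.uint8),0,2)[0],key=len)[:,0]
            print(n,c,s[i,4],(ce[i]+[r[1].start,r[0].start]).round(2).tolist(),(cv2.approxPolyDP(cs,1.5,True)[:,0]+[r[1].start,r[0].start]).tolist())
def up(I,r,f):return cv2.resize(np.clip(I[r],0,255).astype(np.uint8),None,fx=f,fy=f,interpolation=cv2.INTER_CUBIC)
A=np.zeros((600,800,3),np.uint8);S=D["scene"][0];T=D["top"][0]
A[:400,:400]=up(S,(slice(190,230),slice(290,330)),10);A[:400,400:800]=up(S,(slice(118,158),slice(245,285)),10)
A[400:600,:400]=up(T,(slice(180,210),slice(275,335)),6.6667)[:200];A[400:600,400:]=up(T,(slice(170,200),slice(183,243)),6.6667)[:200]
cv2.imwrite("pics/p3.png",A[:,:,::-1])
E
python3 prof.py
```

```text
t 9.6 q [-0.27, 0.71, -0.54, 2.33, 1.87, 1.7, -1.31] p [0.5968, 0.0295, 0.1968] f [-2.4, -0.2, -3.4] w -0.0 x [-0.13, 0.08, -0.99] y [0.56, 0.83, -0.01] z [0.815, -0.559, -0.154]
scene red 57 [260.07, 131.16] [[256, 126], [256, 130], [260, 135], [267, 133], [262, 132]]
scene red 112 [321.88, 209.51] [[314, 203], [314, 207], [321, 215], [334, 211], [333, 209], [325, 212], [317, 202]]
scene yel 1615 [285.26, 169.33] [[252, 140], [253, 144], [266, 157], [270, 167], [284, 183], [297, 203], [300, 204], [317, 197], [316, 192], [272, 136]]
scene yel 21 [240.81, 149.76] [[240, 146], [240, 154], [242, 151]]
top red 66 [192.89, 180.94] [[201, 178], [199, 180], [186, 178], [186, 182], [199, 183]]
top red 53 [302.57, 192.81] [[296, 191], [297, 194], [309, 195], [309, 191]]
top yel 1656 [247.92, 190.36] [[205, 180], [204, 195], [291, 203], [290, 186], [207, 177]]
top yel 26 [180.81, 203.69] [[180, 198], [181, 208], [182, 202]]
```

View pics/p3.png

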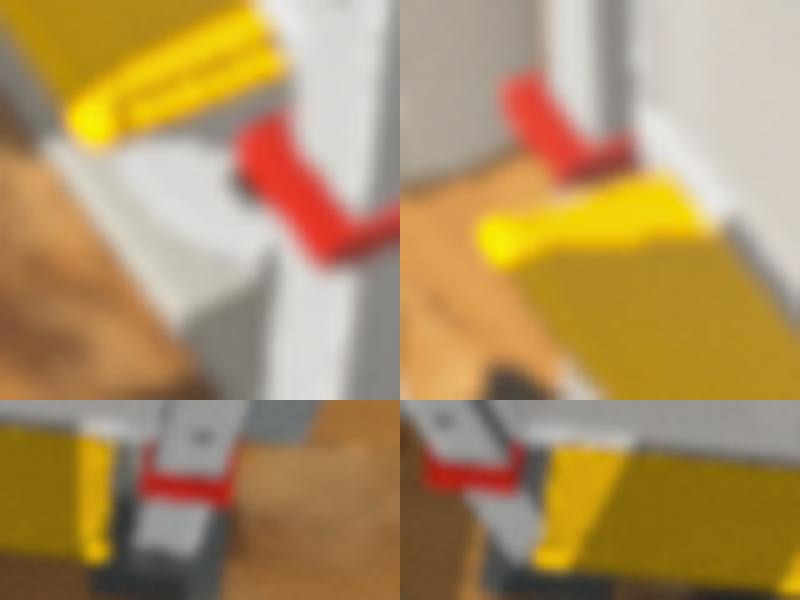

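```bash
python3 - <<'E'
from mz import *
O=[(S,-.024,-.1835,0,(323.05,214.65)),(S,-.024,-.144,0,(315.85,202.75)),(S,-.024,.186,0,(256.75,126.35)),(S,-.024,.1465,0,(261.75,134.35)),(T,-.024,-.165,0,(302.75,192.6)),(T,-.024,.165,0,(193.65,180.4)),
(S,-.056,-.124,1,(298.75,201.75)),(S,-.056,.124,1,(254.35,141.55)),(T,-.056,-.124,1,(288.8,202.1)),(T,-.056,.124,1,(205.5,192.5))]
for e in (.124,.127,.13):
  Q=[(d,x,y if k==0 else np.sign(y)*e,k,u) for d,x,y,k,u in O]
  for sel in (Q,[o for o in Q if o[0] is S]):
    p,r=fit(sel,2);print(e,p.round(4),"mark-lip",(p[3]-p[4]).round(4));print(r)
for n,i in (("clips",(2,1)),("bar",(6,8)),("barL",(7,9))):
    pass
print("bar R",tri([S,T],[O[6][4],O[8][4]]),"bar L",tri([S,T],[O[7][4],O[9][4]]))
a=np.mean([O[0][4],O[1][4]],0);b=np.mean([O[2][4],O[3][4]],0)
print("clip R",tri([S,T],[a,O[4][4]]),"clip L",tri([S,T],[b,O[5][4]]))
E
```

```text
0.124 [ 0.6304  0.0408 -0.0939  0.2223  0.2242] mark-lip -0.0019
[[0.5, -0.4], [-0.9, 0.3], [-0.3, -0.0], [0.7, -0.2], [0.2, 0.7], [-0.1, 0.8], [0.4, -0.3], [1.0, 0.1], [-0.6, -0.1], [0.0, 0.3]]
0.124 [ 0.6281  0.0389 -0.0926  0.2246  0.2268] mark-lip -0.0022
[[0.4, -0.2], [-1.0, 0.5], [-0.8, -0.1], [0.3, -0.2], [0.2, -0.1], [0.6, 0.1]]
0.127 [ 0.6307  0.0413 -0.0942  0.2217  0.2234] mark-lip -0.0018
[[0.4, -0.5], [-0.9, 0.3], [-0.3, -0.0], [0.7, -0.2], [-0.0, 0.7], [-0.2, 0.7], [1.0, 0.6], [0.6, -0.4], [0.3, -0.0], [-1.1, 0.1]]
0.127 [ 0.6304  0.0424 -0.093   0.2207  0.223 ] mark-lip -0.0023
[[0.1, -0.5], [-1.2, 0.3], [-0.6, 0.1], [0.4, -0.0], [0.7, 0.5], [0.3, -0.5]]
0.13 [ 0.6312  0.042  -0.0946  0.2209  0.2217] mark-lip -0.0009
[[0.4, -0.5], [-0.9, 0.2], [-0.2, 0.0], [0.8, -0.1], [-0.3, 0.6], [-0.4, 0.6], [1.6, 1.7], [0.2, -0.8], [1.0, 0.1], [-2.2, -0.0]]
0.13 [ 0.6322  0.0449 -0.0934  0.2178  0.2201] mark-lip -0.0023
[[-0.0, -0.6], [-1.3, 0.1], [-0.5, 0.3], [0.5, 0.1], [1.3, 1.2], [-0.0, -1.0]]
bar R (array([ 0.56164463, -0.07875074,  0.22568317]), np.float64(0.0010738750910862388)) bar L (array([0.58519759, 0.16989889, 0.2254792 ]), np.float64(0.002359049356741076))
clip R (array([ 0.59253434, -0.12043814,  0.22168368]), np.float64(0.001194317974824815)) clip L (array([0.62272845, 0.20761701, 0.22263612]), np.float64(0.0021105504227615095))
```

Now the residuals are below a pixel and the sizes check out: clips 329 mm apart, bar ends 250 mm apart. The lip is within about 2 mm of the mark, so I'll lower the fingers clear, back out, check again, and plan the move to the button.

```bash
python3 -m inch '[{"dr":[0,0,0],"translation":[0.016,0,0.0025],"fingers":1},{"dr":[0,0,0],"translation":[0.016,0,0.0025],"fingers":1},{"dr":[0,0,0],"translation":[0.016,0,0.0025],"fingers":1},{"dr":[0,0,0],"translation":[0.016,0,0.0025],"fingers":1},{"dr":[0,0,0],"translation":[0.0065,-0.028,-0.041],"fingers":1},{"dr":[0,0,0],"translation":[0.0065,-0.028,-0.041],"fingers":1},{"dr":[0,0,0],"translation":[0.0065,-0.028,-0.041],"fingers":1},{"dr":[0,0,0],"translation":[0.0065,-0.028,-0.041],"fingers":1},{"dr":[0,0,0],"translation":[0.0065,-0.028,-0.041],"fingers":1},{"dr":[0,0,0],"translation":[0.0065,-0.028,-0.041],"fingers":1},{"dr":[0,0,0],"translation":[0,0,0],"fingers":1}]'>/dev/null; python3 st.py
python3 prof.py
python3 - <<'E'
from plan import *
from cell import env
s=env.get_state();q0=np.array(s["qpos"])
t0=np.array(s["tool_pos"])
for yaw,pit in ((-.9,-1.0),(-1.2,-.8),(-.8,-1.3)):
    print(yaw,pit);o=ori(yaw,pit)
    q=go(q0,t0*[1,1,1],o);q=go(q,np.array([.45,-.25,.2]),o);q=go(q,np.array([.505,-.35,.09]),o)
E
```

```text
t 11.02 q [-0.27, 0.83, -0.73, 2.43, 1.73, 1.92, -1.46] p [0.5169, 0.0397, 0.1738] f [-0.0, 0.0, 0.5] w -0.0 x [-0.13, 0.08, -0.99] y [0.57, 0.82, -0.01] z [0.808, -0.568, -0.158]
scene red 57 [260.07, 131.16] [[256, 126], [256, 130], [260, 135], [267, 133], [262, 132]]
scene red 110 [322.01, 209.64] [[314, 204], [314, 207], [321, 215], [334, 211], [333, 209], [325, 212], [317, 202]]
scene yel 1606 [285.37, 169.38] [[252, 140], [252, 143], [266, 157], [272, 169], [282, 179], [298, 204], [317, 197], [314, 189], [272, 136]]
scene yel 21 [240.81, 150.19] [[240, 146], [240, 154], [242, 153]]
top red 65 [193.0, 180.98] [[201, 178], [199, 180], [187, 178], [186, 182], [199, 183]]
top red 53 [302.57, 192.81] [[296, 191], [297, 194], [309, 195], [309, 191]]
top yel 1671 [248.05, 190.45] [[205, 180], [205, 190], [203, 193], [209, 196], [224, 196], [242, 200], [252, 199], [283, 204], [291, 203], [290, 186], [207, 177]]
top yel 23 [180.74, 204.04] [[180, 199], [181, 208]]
-0.9 -1.0
q [ 0.36  0.44 -1.04  2.14  1.12  1.12 -0.68] err 0.0 0.0 elbow [ 0.23 -0.11  0.78] wrist [0.42 0.16 0.45]
q [ 1.0
[... 186 characters left out ...]
 wrist [ 0.4  -0.23  0.36]
-1.2 -0.8
q [ 0.15  0.58 -0.97  2.05  1.14  1.48 -1.03] err 0.0 0.0 elbow [ 0.31 -0.07  0.74] wrist [0.44 0.23 0.42]
q [ 0.75  0.28 -0.85  2.31  1.35  0.96 -0.7 ] err 0.0 0.0 elbow [ 0.11 -0.13  0.81] wrist [ 0.37 -0.06  0.44]
q [ 0.78  0.62 -0.68  2.2   1.75  0.96 -0.85] err 0.0 0.0 elbow [ 0.21 -0.25  0.73] wrist [ 0.43 -0.16  0.33]
-0.8 -1.3
q [ 0.59  0.46 -1.12  2.05  0.84  0.98 -0.21] err 0.0 0.0 elbow [ 0.2  -0.16  0.77] wrist [0.46 0.09 0.48]
q [ 1.32  0.36 -1.16  2.09  0.7   0.79  0.52] err 0.0 0.0 elbow [ 0.03 -0.2   0.8 ] wrist [ 0.39 -0.19  0.51]
q [ 1.16  0.66 -0.9   1.96  1.01  0.72  0.43] err 0.0 0.0 elbow [ 0.12 -0.32  0.72] wrist [ 0.45 -0.29  0.4 ]
```

View pics/p3.png

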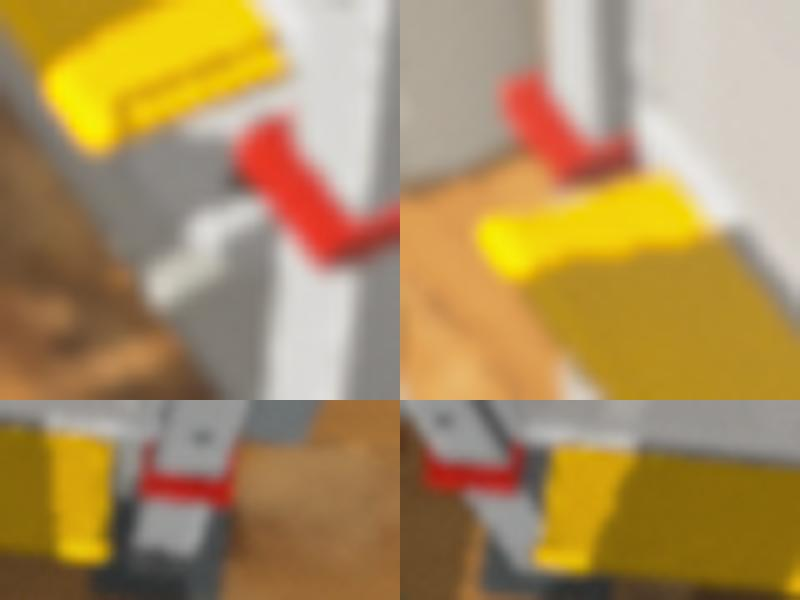

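The lip hasn't moved since the fingers came away. With the shadow shifted, the bar's true ends show slightly further out than the lit spots I used, so I'll refit with them.

```bash
python3 - <<'E'
from mz import *
O=[(S,-.024,-.1835,0,(323.05,214.65)),(S,-.024,-.144,0,(315.85,202.75)),(S,-.024,.186,0,(256.75,126.35)),(S,-.024,.1465,0,(261.75,134.35)),(T,-.024,-.165,0,(302.75,192.6)),(T,-.024,.165,0,(193.65,180.4)),
(S,-.056,-.13,1,(299.9,203.1)),(S,-.056,.13,1,(253.6,140.9)),(T,-.056,-.13,1,(290.3,202.2)),(T,-.056,.13,1,(203.6,192.4))]
for sel in (O,[o for o in O if o[0] is S]):
    p,r=fit(sel,2);print(p.round(4),"mark-lip",(p[3]-p[4]).round(4));print(r)
E
python3 - <<'E'
from plan import *
from cell import env
s=env.get_state()
rows(s,ori(-.8,-1.3))
E
```

```text
[ 0.6307  0.0412 -0.0932  0.2218  0.2231] mark-lip -0.0013
[[0.5, -0.5], [-0.8, 0.2], [-0.3, 0.0], [0.7, -0.1], [0.0, 0.6], [-0.2, 0.7], [0.5, 0.2], [0.8, -0.3], [-0.2, -0.0], [-0.1, 0.2]]
[ 0.6295  0.0409 -0.0917  0.2223  0.2239] mark-lip -0.0016
[[0.3, -0.4], [-1.1, 0.3], [-0.7, 0.1], [0.3, -0.1], [0.3, 0.2], [0.5, -0.3]]
turn rows 16 [0.112 0.893 0.108]
```

Lip within 1–2 mm of the mark. Next I'll turn the tool downward in stages, backing away from the lip.

```bash
python3 -m inch '[{"dr":[0.11,0.9,0.11],"translation":[0,0,0],"fingers":1},{"dr":[0.11,0.9,0.11],"translation":[0,0,0],"fingers":1},{"dr":[0.11,0.9,0.11],"translation":[0,0,0],"fingers":1},{"dr":[0.11,0.9,0.11],"translation":[0,0,0],"fingers":1},{"dr":[0.11,0.9,0.11],"translation":[0,0,0],"fingers":1},{"dr":[0.11,0.9,0.11],"translation":[0,0,0],"fingers":1}]'>/dev/null; python3 st.py
python3 - <<'E'
from plan import *
from cell import env
s=env.get_state();q=np.array(s["qpos"]);M=R.from_rotvec(s["tcp_rot"])
rows(s,None,[.45,.02,.24]);q=go(q,np.array([.45,.02,.24]),M);o=ori(-.8,-1.3);q=go(q,np.array([.45,.02,.24]),o)
q=go(q,np.array([.47,-.33,.2]),o);q=go(q,np.array([.505,-.35,.09]),o)
E
```

```text
t 12.02 q [0.05, 0.52, -0.95, 2.36, 1.55, 1.39, -1.1] p [0.5174, 0.0395, 0.1757] f [0.4, -1.2, -0.7] w 0.0 x [-0.42, 0.36, -0.83] y [0.63, 0.78, 0.02] z [0.655, -0.512, -0.556]
shift total/0.3 [-0.1071 -0.1867 -0.2329]
q [ 0.19  0.21 -1.08  2.44  1.36  1.22 -0.96] err 0.0098 0.017 elbow [ 0.13 -0.04  0.82] wrist [0.25 0.18 0.44]
q [ 0.6   0.11 -0.97  2.12  0.44  0.89  0.14] err 0.0 0.0 elbow [ 0.05 -0.06  0.83] wrist [0.39 0.07 0.55]
q [ 1.05  0.33 -0.7   1.98  0.49  0.71  0.83] err 0.0 0.0 elbow [ 0.07 -0.17  0.8 ] wrist [ 0.41 -0.27  0.51]
q [ 0.89  0.54 -0.54  1.98  0.74  0.55  0.62] err 0.0 0.0 elbow [ 0.16 -0.24  0.75] wrist [ 0.45 -0.29  0.4 ]
```

```bash
python3 -m inch '[{"dr":[0,0,0],"translation":[-0.029,-0.046,-0.047],"fingers":1},{"dr":[0,0,0],"translation":[-0.029,-0.046,-0.047],"fingers":1},{"dr":[0,0,0],"translation":[-0.029,-0.046,-0.047],"fingers":1},{"dr":[0.11,0.9,0.11],"translation":[0,0,0],"fingers":1},{"dr":[0.11,0.9,0.11],"translation":[0,0,0],"fingers":1},{"dr":[0.11,0.9,0.11],"translation":[0,0,0],"fingers":1},{"dr":[0.11,0.9,0.11],"translation":[0,0,0],"fingers":1},{"dr":[0.11,0.9,0.11],"translation":[0,0,0],"fingers":1},{"dr":[0.11,0.9,0.11],"translation":[0,0,0],"fingers":1},{"dr":[0.11,0.9,0.11],"translation":[0,0,0],"fingers":1},{"dr":[0.11,0.9,0.11],"translation":[0,0,0],"fingers":1},{"dr":[0.11,0.9,0.11],"translation":[0,0,0],"fingers":1},{"dr":[0.11,0.9,0.11],"translation":[0,0,0],"fingers":1},{"dr":[0,0,0],"translation":[0,0,0],"fingers":1}]'>/dev/null; python3 st.py
python3 - <<'E'
from plan import *
from cell import env
from h import *
s=env.get_state();q=np.array(s["qpos"]);M=R.from_rotvec(s["tcp_rot"])
print(onz(np.load("scene0.npz"),(345.3,333.6),.06),onz(np.load("top0.npz"),(368.6,229.6),.06),"tri at 0.068",onz(np.load("top0.npz"),(368.6,229.6),.068))
rows(s,None,[.47,-.33,.2]);q=go(q,np.array([.47,-.33,.2]),M);q=go(q,np.array([.509,-.353,.06]),M);z=M.as_matrix()[:,2];print(np.arctan2(z[1],z[0]),np.arcsin(z[2]))
E
```

```text
t 13.18 q [0.71, 0.25, -1.15, 2.09, 0.59, 0.94, -0.0] p [0.4762, 0.0172, 0.22] f [1.0, 0.0, -0.2] w -0.0 x [-0.67, 0.7, -0.26] y [0.72, 0.69, 0.0] z [0.18, -0.182, -0.967]Traceback (most recent call last):
  File "<stdin>", line 4, in <module>
AttributeError: 'dict' object has no attribute 'from_rotvec'
```

```bash
python3 - <<'E'
from h import onz
from plan import *
from cell import env
s=env.get_state();q=np.array(s["qpos"]);M=R.from_rotvec(s["tcp_rot"])
print(onz(np.load("scene0.npz"),(345.3,333.6),.068),onz(np.load("top0.npz"),(368.6,229.6),.068))
rows(s,None,[.47,-.33,.2]);q=go(q,np.array([.47,-.33,.2]),M);q=go(q,np.array([.509,-.353,.06]),M)
E
```

```text
[ 0.50804199 -0.35254767  0.068     ] [ 0.50969078 -0.35324094  0.068     ]
shift total/0.3 [-0.7765 -0.8171  0.2715]
q [ 1.26  0.41 -0.96  1.96  0.64  0.79  0.72] err 0.0 0.0 elbow [ 0.05 -0.22  0.79] wrist [ 0.41 -0.27  0.51]
q [ 1.03  0.65 -0.73  1.96  0.96  0.62  0.45] err 0.0 0.0 elbow [ 0.15 -0.3   0.72] wrist [ 0.45 -0.3   0.37]
```

```bash
python3 -m inch '[{"dr":[0,0,0],"translation":[-0.055,-0.058,0.019],"fingers":1},{"dr":[0,0,0],"translation":[-0.055,-0.058,0.019],"fingers":1},{"dr":[0,0,0],"translation":[-0.055,-0.058,0.019],"fingers":1},{"dr":[0,0,0],"translation":[-0.055,-0.058,0.019],"fingers":1},{"dr":[0,0,0],"translation":[-0.055,-0.058,0.019],"fingers":1},{"dr":[0,0,0],"translation":[-0.055,-0.058,0.019],"fingers":1},{"dr":[0,0,0],"translation":[-0.055,-0.058,0.019],"fingers":1},{"dr":[0,0,0],"translation":[-0.055,-0.058,0.019],"fingers":1},{"dr":[0,0,0],"translation":[-0.055,-0.058,0.019],"fingers":1},{"dr":[0,0,0],"translation":[-0.055,-0.058,0.019],"fingers":1},{"dr":[0,0,0],"translation":[-0.055,-0.058,0.019],"fingers":1},{"dr":[0,0,0],"translation":[-0.055,-0.058,0.019],"fingers":1},{"dr":[0,0,0],"translation":[-0.055,-0.058,0.019],"fingers":1},{"dr":[0,0,0],"translation":[-0.055,-0.058,0.019],"fingers":1},{"dr":[0,0,0],"translation":[0,0,0],"fingers":1}]'>/dev/null; python3 st.py
python3 - <<'E'
from plan import *
from cell import env
rows(env.get_state(),ori(-.8,-1.5));rows(env.get_state(),ori(-.8,-1.5),[.509,-.353,.09])
E
```

```text
t 14.43 q [1.27, 0.38, -0.99, 1.98, 0.62, 0.79, 0.71] p [0.4679, -0.3299, 0.2004] f [-0.6, -0.5, -0.4] w -0.001 x [-0.67, 0.7, -0.26] y [0.72, 0.69, -0.0] z [0.179, -0.187, -0.966]
turn rows 3 [-0.006  0.793 -0.023]
turn rows 3 [-0.006  0.793 -0.023]
shift total/0.3 [-0.1242  0.0445  0.3776]
```

```bash
python3 -m inch '[{"dr":[0,0.8,0],"translation":[0,0,0],"fingers":1},{"dr":[0,0.8,0],"translation":[0,0,0],"fingers":1},{"dr":[0,0.8,0],"translation":[0,0,0],"fingers":1},{"dr":[0,0,0],"translation":[-0.025,0.009,0.075],"fingers":1},{"dr":[0,0,0],"translation":[-0.025,0.009,0.075],"fingers":1},{"dr":[0,0,0],"translation":[-0.025,0.009,0.075],"fingers":1},{"dr":[0,0,0],"translation":[-0.025,0.009,0.075],"fingers":1},{"dr":[0,0,0],"translation":[-0.025,0.009,0.075],"fingers":1},{"dr":[0,0,0],"translation":[0,0,0],"fingers":1},{"dr":[0,0,0],"translation":[0,0,0],"fingers":1}]'>/dev/null; python3 st.py
python3 - <<'E'
from plan import *
from cell import env
rows(env.get_state(),None,[.509,-.353,.075]);
E
```

```text
t 15.27 q [1.11, 0.68, -0.86, 1.82, 0.69, 0.9, 0.7] p [0.5106, -0.3464, 0.0908] f [0.0, 0.3, 0.5] w -0.0 x [-0.7, 0.71, -0.07] y [0.72, 0.7, 0.0] z [0.047, -0.047, -0.998]
shift total/0.3 [-0.0085 -0.0192  0.0534]
```

```bash
python3 -m inch '[{"dr":[0,0,0],"translation":[-0.004,-0.01,0.027],"fingers":1},{"dr":[0,0,0],"translation":[-0.004,-0.01,0.027],"fingers":1},{"dr":[0,0,0],"translation":[0,0,0],"fingers":1}]'>/dev/null; python3 st.py
python3 -m inch '[{"dr":[0,0,0],"translation":[-0.0006,0,0.01],"fingers":1},{"dr":[0,0,0],"translation":[-0.0006,0,0.01],"fingers":1},{"dr":[0,0,0],"translation":[0,0,0],"fingers":1}]'>/dev/null; python3 st.py
python3 -m inch '[{"dr":[0,0,0],"translation":[-0.0006,0,0.01],"fingers":1},{"dr":[0,0,0],"translation":[0,0,0],"fingers":1}]'>/dev/null; python3 st.py
python3 -m inch '[{"dr":[0,0,0],"translation":[-0.0006,0,0.01],"fingers":1},{"dr":[0,0,0],"translation":[0,0,0],"fingers":1}]'>/dev/null; python3 st.py
```

```text
t 15.52 q [1.11, 0.7, -0.85, 1.82, 0.71, 0.88, 0.7] p [0.5081, -0.3558, 0.0751] f [0.3, -0.5, 0.8] w 0.0 x [-0.69, 0.72, -0.07] y [0.72, 0.7, 0.0] z [0.048, -0.049, -0.998]
t 15.77 q [1.11, 0.71, -0.84, 1.82, 0.72, 0.87, 0.69] p [0.5097, -0.3557, 0.0698] f [-2.1, -0.5, 3.1] w -0.0 x [-0.69, 0.72, -0.07] y [0.72, 0.7, 0.0] z [0.049, -0.048, -0.998]
t 15.93 q [1.1, 0.71, -0.84, 1.82, 0.72, 0.87, 0.69] p [0.5102, -0.3558, 0.0679] f [-4.9, -0.0, 10.1] w 0.0 x [-0.69, 0.72, -0.07] y [0.72, 0.7, 0.0] z [0.049, -0.049, -0.998]
t 16.1 q [1.1, 0.71, -0.84, 1.82, 0.73, 0.87, 0.69] p [0.5104, -0.3559, 0.0673] f [-14.1, 3.7, 31.2] w -0.0 x [-0.69, 0.72, -0.07] y [0.72, 0.7, -0.0] z [0.048, -0.051, -0.998]
```

The force rose to about 3 N over 5 mm, then hit a hard stop at 31 N, so the button is fully down. Now I'll let go, lift away, and check.

```bash
python3 -m inch '[{"dr":[0,0,0],"translation":[0.001,0,-0.02],"fingers":1},{"dr":[0,0,0],"translation":[0.003,0,-0.05],"fingers":1},{"dr":[0,0,0],"translation":[0.005,0,-0.07],"fingers":1},{"dr":[0,0,0],"translation":[0.005,0,-0.07],"fingers":1},{"dr":[0,0,0],"translation":[0.005,0,-0.07],"fingers":1},{"dr":[0,0,0],"translation":[0.005,0,-0.07],"fingers":1},{"dr":[0,0,0],"translation":[0,0,0],"fingers":1},{"dr":[0,0,0],"translation":[0,0,0],"fingers":1}]'>/dev/null; python3 st.py
python3 prof.py | grep yel
python3 - <<'E'
from cell import snapshot
import cv2
d=snapshot("scene");cv2.imwrite("pics/end.png",d["img"][:,:,::-1])
E
```

```text
t 16.77 q [1.19, 0.57, -0.94, 1.79, 0.58, 1.0, 0.79] p [0.501, -0.3457, 0.1696] f [-1.0, 0.3, -0.1] w 0.0 x [-0.69, 0.72, -0.07] y [0.72, 0.7, 0.0] z [0.052, -0.049, -0.997]
scene yel 916 [274.63, 154.88] [[252, 140], [254, 146], [265, 157], [274, 171], [300, 173], [272, 136], [254, 138]]
top yel 1684 [247.74, 190.64] [[205, 180], [205, 190], [203, 193], [207, 195], [289, 204], [291, 202], [290, 186], [207, 177]]
top yel 25 [180.8, 203.8] [[180, 199], [181, 208], [182, 203]]
```

View pics/end.png

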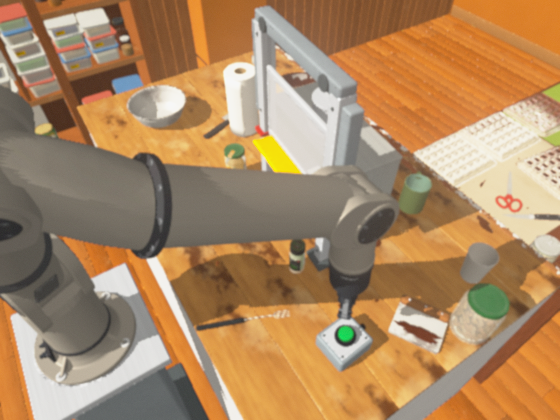

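The picture shows the button released at (345,335), the spice jar standing at (297,255), the honey jar in its place at (234,155), and the lip unmoved. The arm touches nothing, so I'm handing in.

```bash
python3 -c "
from cell import order
print(order.job_done())"
```

```text
the job is handed in; nothing more can be done
None
```

I pushed the window up to within about 2 mm of the red clips by camera measurement, then pressed the green button to its hard stop and let it go; the honey jar and spice jar still stood in place in the last picture (the arm hid the small bowl there), and the job was handed in at about 17 s.

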